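Third hand: fit a swing-out filter holder and keep it on its stop

TASK

Pick up the black swing-out filter holder (the ring with an arm and an eye) from the blue mat, lower its eye over the pivot pin on the microscope base until it lies flat on the deck, then swing it gently over the lamp window until its ring meets the stop pin. Keep it pressed there with a steady push of about 10 newtons on the ring or its lever, well clear of the pivot pin, so that I can screw the nut onto the pin; finish your program while still pressing, without letting go or backing off. Leave the other parts on the bench where they are.

Things in the scene. Friction and masses are not known exactly. Their poses are not given: they have to be found in the camera images.
- stand: White stripped microscope stand, fixed. Base 180 mm (x) by 270 mm (y from -185 to +85), under a flat aluminium deck (x, y within 82 mm of the origin) whose top is 55 mm above the bench. A column 62 mm wide, 215 mm high stands at y = -110 to -185, knobs either side. Origin on the bench under the lamp window; x points from window to stop pin, y from window to pivot pin (away from the column), z up.
- window (a point): Centre of the round glass lamp window (40 mm across, flush with the deck), on the deck's upper face, at x = 0, y = 0 of the stand.
- pivot_pin: Upright steel pivot pin on the deck, 8 mm in diameter, 30 mm tall, straight for 24 mm and tapering to 3 mm across over the last 6 mm; fixed to the stand at its x = 0, y = +66 mm. Origin at the foot of the pin, on the deck's upper face.
- stop_pin: Upright rigid steel stop pin on the deck, 10 mm in diameter, 20 mm tall, fixed at the stand's x = +33 mm, y = 0. Origin at its foot, on the deck's top. A holder on the pivot pin, swung over the window towards the stand's +x, meets it with the side of its ring and is then centred on the window. The contact is stiff; rubbing on the deck takes 1 to 2 N off the push.
- holder: Black metal swing-out filter holder, about 110 g, flat and right way up on the blue mat (2 mm thick). A straight arm 14 mm wide, 1 to 11 mm above its underside, free to grip from x = -22 to +5 mm, joins an eye (at x = -33 mm) and a ring (at x = +33 mm). Origin on the underside, midway between eye and ring centres; x points from eye to ring, z up.
- holder_eye (a point): Centre of the holder's eye at its underside: a round boss 22 mm across, 14 mm high, with a 10 mm bore right through. On the fitted holder this point lies at the foot of the pivot pin.
- holder_ring (a point): Centre of the holder's ring at its underside, 66 mm from the eye. The ring is 56 mm across and 12 mm high, with a clear glass in it; a lever 8 mm wide sticks out 16 mm beyond it, in line with the arm, 2 to 10 mm above the underside.
- condenser: Substage condenser taken off the stand: turned dark steel body, 52 mm across, 42 mm high, standing upright. Bystander. Origin at the centre of its underside.
- spare_ring: Plain black filter ring with a glass in it and no arm, eye or lever: 52 mm across, 10 mm high, lying flat. Bystander, not the part to fit. Origin at the centre of its underside.
- eyepiece: Black eyepiece standing on its narrow end, 33 mm across, 48 mm high. Bystander. Origin at the centre of its underside.
- objective: Bright steel objective lens standing on its nose, 26 mm across, 46 mm high. Bystander. Origin at the centre of its underside.
- screwdriver: Screwdriver with a grey handle, 170 mm long, lying on the bench. Bystander.
- screw_dish: Small white dish, 84 mm across, 22 mm high. Bystander. Origin at the centre of its underside.
There are look-alikes about, which are no part of the job. Of the things that look like the holder, take the one that is nearest to the robot's base at the start.

How it is judged (in metres and radians):
On the way:
1. the holder is seated: its eye is down over the pivot pin and it lies flat on the deck (horizontal distance between holder_eye and pivot_pin below 0.0035 m and z of holder_eye in the frame of pivot_pin between -0.003 and 0.003 m and angle between holder's own z axis and vertical below 0.07 rad), for 0.2 s.
At the end, for the whole second after the job is handed in: For the last second: holder flat on the deck (3 mm, 4 degrees), eye round the pivot pin (3.5 mm), ring over the window (5 mm) and pressed by the fingers on the stop pin with 4 to 16 N, at rest; the grasp point more than 40 mm from the pivot pin (all of step 1 and horizontal distance between holder_ring and window below 0.005 m and contact force between holder and stop_pin between 4 and 16 N and contact force between the fingers and holder above 2 N and horizontal distance between the grasp point and pivot_pin above 0.04 m and linear speed of holder below 0.01 m/s); the arm keeps its last pose, push and grip.
It fails at once if the holder is driven hard into the stop pin (over 30 N) (contact force between holder and stop_pin above 30 N).
It fails at once if another loose part on the bench is disturbed (moved more than 20 mm) (distance of any of condenser, spare_ring, eyepiece, objective, screwdriver, screw_dish from where it was at the start of the episode above 0.02 m).
It also fails if it takes over 64 s, if anything falls off the work surface, if the arm or the gripper's body presses on something with over 40 N, if the wrist force passes 120 N, or if a joint passes its speed limit or range.

ROBOT

A 6-joint arm with a two-finger parallel gripper is mounted at the origin on the work surface. World frame = base frame: x ahead of the robot, y to its left, z up, the work surface at z = 0. Lengths are in mm, angles in rad, forces in N, time in s.
With the tool pointing down it reaches from about 300 to 775 mm from the base axis. Payload 14.6 kg.
Tool frame: the origin (TCP) lies on the centre line of the jaws, within the pads' length; the fingertips stand 22 mm ahead of it and the grasp point (between the pads) lies 3 mm ahead of it (tip_reach is the distance from the TCP to the fingertips, in mm); z points along the fingers, y is the direction in which the jaws open and shut (so a half turn about z gives the same grasp; the last joint's range is limited). The gripper opens to 85 mm and grips with 20 to 120 N. Pads are 22 mm wide; open, the fingers measure 114 mm over their backs; the gripper's body (76 mm by 85 mm) begins 54 mm behind the grasp point. The pads swing forward as they close: fully open they stand 13 mm farther back than shut.
Start: joints at [1.265, 0.3, 1.521, -0, 1.321, -0.067], TCP at [130.093, 534.383, 253.281] pointing down, gripper open.
Joint ranges: [-3.03, 3.03], [-0.79, 2.21], [0.23, 2.52], [-1.04, 4.18], [0, 3.07], [-2.55, 2.55]. Speed limits (rad/s): [2.22, 2.22, 2.57, 3.14, 3.14, 3.14].

INTERFACE

Orientations are given as [roll, pitch, yaw] about the fixed x, y, z axes, in that order (R = Rz(yaw) Ry(pitch) Rx(roll)).
In Python, from workcell import state, read_camera, get_calibration, hand_in, tip_reach gives the robot as it stands.
- The arm moves only by the tool move_arm, never from a script. Its arguments are lists of equal length, an entry for each row: "rotation": the turn, a rotation vector about the tool's x, y, z in degrees, a list of three; "linear": the shift along the tool's x, y, z in mm, a list of three; "jaw": the closure, from -1 (fully open) to 1 (shut), so that 0 is half open. A call has 1 to 20 rows; each row shifts and turns the commanded pose from where the row before left it, along the tool's axes as they then stand; what a row does not reach is not made up. A row lasts 1/10 s, in which the tool goes at most 50 mm and 8.59 degrees, less where a joint would pass 70% of its speed; a pose out of reach is approached as far as the arm can. A call with a gripper value outside its range is refused whole. The fingers move at their own pace and stop on an object; "grip_force" is the grip in N (left out, the last holds). Time passes only in rows, so rows that do not move let the fingers close. It gives the time, the measured TCP pose, the force and the opening at its end, in the units of the state.
- state(): the state, without advancing time (a new reading comes with each control period).
- read_camera(name): name is "scene" or "top" or "wrist"; returns the picture (480x640x3 uint8, red, green, blue); there is no depth.
- get_calibration(name): a dict with "camera_matrix" (3x3 intrinsics, pixels), "R" (3x3) and "t" (3): a world point X has camera coordinates R X + t. Camera axes: x right, y down, z forward; pixel columns grow to the right and rows downward; lengths in mm; the calibration is good to about 2 mm. A picture is of the moment at which its call begins: read the wrist's pose just before it. get_calibration takes no time and is no camera call; for the wrist camera it gives the pose at the moment of the call.
- hand_in(): hands the job in, once; it reports no verdict.
The state is a dict: "t": time; "joint_pos": joint angles; "dq": joint speeds; "joint_torque": joint torques, N m; "tcp_pos": TCP position; "eef_rot": TCP orientation; "ft_force": force on the tool from outside, world axes, zero at the start; "moment": the same for the moment, N m; "width": finger opening in mm.
Only numpy, scipy, OpenCV 4.12 (cv2) and the standard library are available. Lean on these libraries where they do the work, as an engineer would, in place of code of your own. Each camera call takes 0.05 s, during which the arm holds its last target.

## Working session

There is one attempt and no reset: what is moved stays moved. The work goes in short steps, Python scripts to look and compute and a tool call to move; the robot and the scene stay as the last step left them, time stands still between calls to the robot, and variables do not carry over. Pictures are saved under pics/ and viewed, and the job is handed in when it is done.

Besides the shell and the picture viewer there is one more tool, called after "Request:" as name(argument=value, ...) on one line, values as JSON. move_arm: Moves the arm, as the interface text tells. Its arguments: {"type":"object","properties":{"rotation":{"type":"array","items":{"type":"array","items":{"type":"number"}}},"linear":{"type":"array","items":{"type":"array","items":{"type":"number"}}},"jaw":{"type":"array","items":{"type":"number"}},"grip_force":{"type":"number"}},"required":["rotation","linear","jaw"]}

```bash
mkdir -p pics; python3 - <<'E'
from workcell import *
import cv2
for n in("scene","top","wrist"):
    c=get_calibration(n);print(n,c)
    cv2.imwrite(f"pics/{n}0.png",read_camera(n)[:,:,::-1])
print(state(),tip_reach)
E
```

```text
scene {'camera_matrix': array([[487.51886616,   0.        , 332.43707516],
       [  0.        , 487.51886616, 235.32186394],
       [  0.        ,   0.        ,   1.        ]]), 'R': array([[-0.44386785,  0.89603997, -0.00968037],
       [ 0.74002489,  0.36044863, -0.56783795],
       [-0.50531623, -0.25920872, -0.82308344]]), 't': array([ 217.97453129, -376.36039962, 1358.86102152])}
top {'camera_matrix': array([[454.0756289 ,   0.        , 311.19702549],
       [  0.        , 454.0756289 , 236.57273723],
       [  0.        ,   0.        ,   1.        ]]), 'R': array([[-0.01495748, -0.99988386, -0.00292384],
       [-0.99809497,  0.01510564, -0.05981845],
       [ 0.05985567,  0.00202354, -0.99820499]]), 't': array([  66.83332377,  526.84139159, 1197.30594605])}
wrist {'camera_matrix': array([[379.95044896,   0.        , 319.82904292],
       [  0.        , 379.95044896, 246.05685679],
       [  0.        ,   0.        ,   1.        ]]), 'R': array([[ 0.23537185,  0.97190415, -0.00155318],
       [ 0.92747091, -0.22413292,  0.29926936],
       [ 0.29051302, -0.07188011, -0.9541674 ]]), 't': array([-549.18619531,  -39.11420457,  379.25803324])}
{'t': 0.15, 'joint_pos': array([ 1.26540107e+00,  3.00326260e-01,  1.52145249e+00, -2.50141277e-07,
        1.32067768e+00, -6.65715031e-02]), 'dq': array([-0.00025115, -0.00219869, -0.00181475, -0.0011135 , -0.00105575,
        0.00042912]), 'joint_torque': array([ 2.04161093e-03, -5.43678403e+01, -3.61887646e+01, -3.94108213e-05,
        3.14812583e-03, -5.20574065e-05]), 'tcp_pos': array([130.04757409, 534.23983707, 252.85515647]), 'eef_rot': array([-3.14073077e+00, -5.72188953e-05,  2.90276893e+00]), 'ft_force': array([ 0.11950183, -0.26670067,  0.28806473]), 'moment': array([-0.00782048,  0.06062774, -0.02600954]), 'width': 85.42004950096201} 22.0
```

View pics/scene0.png

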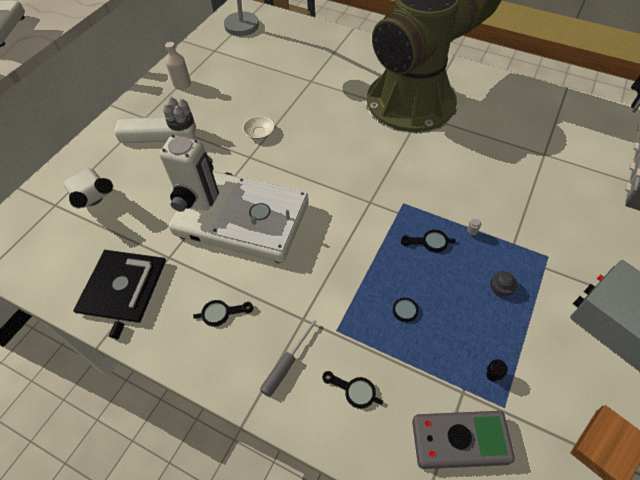

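View pics/top0.png

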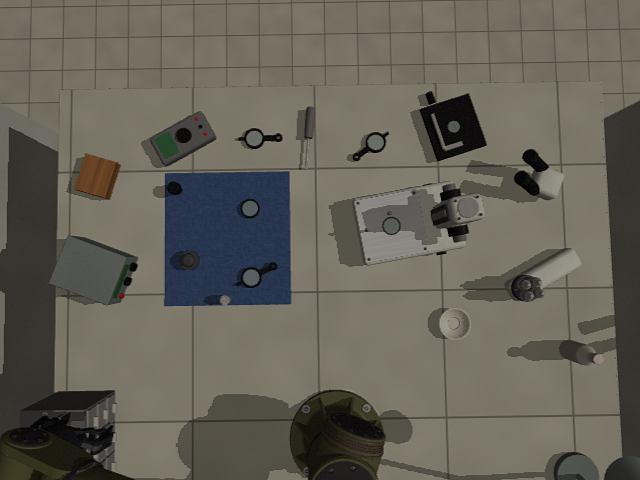

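View pics/wrist0.png

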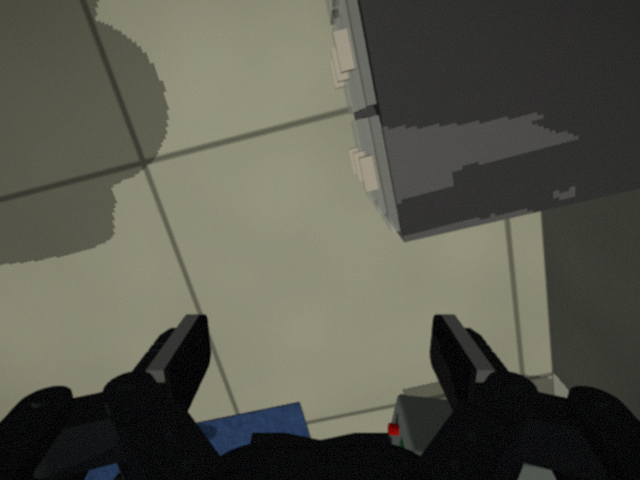

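Three parts look like the holder. In the top view they are at (257,273) on the mat, (258,138) on the bench and (370,147) on the bench. The one on the mat is nearest the robot base (337,435) and is also the one on the blue mat. I'll confirm with enlarged crops.

```bash
python3 - <<'E'
import cv2,numpy as np
t=cv2.imread("pics/top0.png");s=cv2.imread("pics/scene0.png")
a=cv2.resize(t[250:310,215:295],None,fx=5,fy=5,interpolation=cv2.INTER_CUBIC)
b=cv2.resize(s[205:265,390:470],None,fx=5,fy=5,interpolation=cv2.INTER_CUBIC)
cv2.imwrite("pics/c1.png",np.hstack([a,b]))
a=cv2.resize(t[170:280,335:495],None,fx=5,fy=5,interpolation=cv2.INTER_CUBIC)
cv2.imwrite("pics/c2.png",a)
b=cv2.resize(s[165:270,160:320],None,fx=5,fy=5,interpolation=cv2.INTER_CUBIC)
cv2.imwrite("pics/c3.png",b)
E
```

```text
(no output)
```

View pics/c1.png

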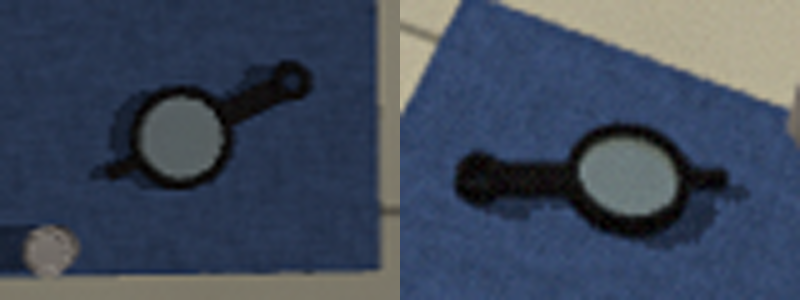

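View pics/c2.png

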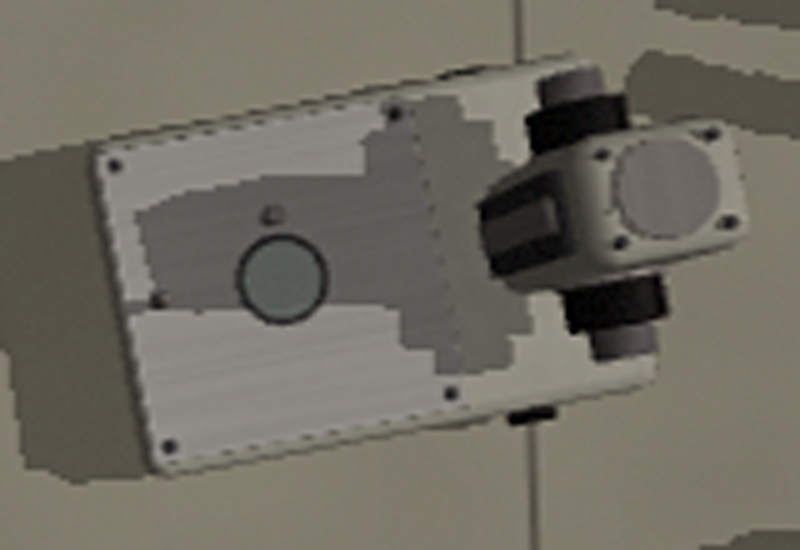

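View pics/c3.png

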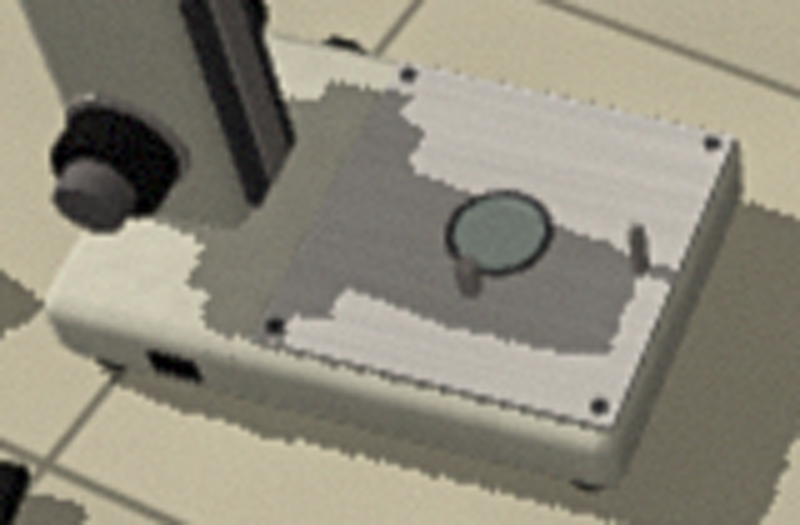

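The crop confirms the mat part: ring at top px (251,277), a 10 mm bore eye at (273,266) and a lever. Stand: window (391,226), pivot pin about (366,230), stop pin about (389,213). Next step is turning these into world points.

```bash
cat > h.py <<'E'
import numpy as np,cv2
from workcell import *
def ray(c,uv,z):
    K,R,t=c["camera_matrix"],c["R"],c["t"]
    d=R.T@np.linalg.solve(K,[uv[0],uv[1],1.]); o=-R.T@t
    return o+d*(z-o[2])/d[2]
def proj(c,X):
    p=c["camera_matrix"]@(c["R"]@np.asarray(X,float)+c["t"]);return p[:2]/p[2]
E
python3 - <<'E'
from h import *
T=get_calibration("top");S=get_calibration("scene")
ct=lambda x,y,ox,oy:(x/5-.4+ox,y/5-.4+oy)
def two(a,b):
    A=[];B=[]
    for c,uv in((T,a),(S,b)):
        P=c["camera_matrix"]@np.c_[c["R"],c["t"]]
        for i in range(2):
            r=uv[i]*P[2]-P[i];A.append(r[:3]);B.append(-r[3])
    return np.linalg.lstsq(np.array(A),np.array(B),rcond=None)[0]
c2=lambda x,y:ct(x,y,335,170);c3=lambda x,y:ct(x,y,160,165)
print("screws/deck top z55")
# top crop: BL(far y+,x-)...
prs=dict(win=((282,279),(499,232)),s1=((115,165),(600,406)),s2=((394,112),(275,327)),s3=((169,446),(712,143)),s4=((451,393),(408,75)))
for k,(a,b) in prs.items():
    print(k,ray(T,c2(*a),55).round(1),ray(S,c3(*b),55).round(1),two(c2(*a),c3(*b)).round(1))
print("pivot top z85",ray(T,c2(158,299),85).round(1),ray(S,c3(636,228),85).round(1))
print("stop top z75",ray(T,c2(272,214),75).round(1),ray(S,c3(464,262),75).round(1))
r=ray(T,ct(181,137,215,250),14);e=ray(T,ct(291,81,215,250),16)
print("holder",r,e,np.hypot(*(r-e)[:2]),np.degrees(np.arctan2(*(r-e)[1::-1])))
r=ray(S,ct(228,176,390,205),14);e=ray(S,ct(80,178,390,205),16);print(r,e)
E
```

```text
screws/deck top z55
win [ 551.3 -148.1   55. ] [ 551.1 -149.2   55. ] [ 551.4 -148.4   55.8]
s1 [612. -63.  55.] [611.3 -63.4  55. ] [611.8 -62.9  56.1]
s2 [ 637.5 -208.5   55. ] [ 637.2 -209.1   55. ] [ 637.5 -208.6   55.6]
s3 [465.8 -87.7  55. ] [465.5 -88.8  55. ] [466. -88.  56.]
s4 [ 491.  -233.7   55. ] [ 491.1 -234.6   55. ] [ 491.2 -234.1   55.3]
pivot top z85 [539.7 -80.1  85. ] [541.7 -82.3  85. ]
stop top z75 [ 582.9 -140.4   75. ] [ 583.4 -143.9   75. ]
holder [422.50619155 221.31777941  14.        ] [451.39665419 162.26079317  16.        ] 65.74485877498378 116.06771196100405
[425.26549089 220.50356264  14.        ] [456.16791732 162.59472585  16.        ]
```

```bash
cat >> h.py <<'E'
from scipy.spatial.transform import Rotation as Ro
def tool():
    s=state();return s["tcp_pos"],Ro.from_euler("xyz",s["eef_rot"]).as_matrix()
def delta(target): # world target -> tool-axis shift
    p,R=tool();return R.T@(np.asarray(target,float)-p)
E
python3 - <<'E'
from h import *
p,R=tool();c=get_calibration("wrist");C=-c["R"].T@c["t"]
print("cam in tool",R.T@(C-p),"fwd in tool",R.T@c["R"][2])
print(delta([442,182,220]))
E
```

```text
cam in tool [  76.83351463   -0.2601202  -119.94874205] fwd in tool [-2.99336432e-01 -1.33172357e-04  9.54147621e-01]
[-386.4259503  -268.41834948   33.06440307]
```

Request:
move_arm(rotation=[[0, 0, 0], [0, 0, 0], [0, 0, 0], [0, 0, 0], [0, 0, 0], [0, 0, 0], [0, 0, 0], [0, 0, 0], [0, 0, 0], [0, 0, 0], [0, 0, 8.4], [0, 0, 8.4], [0, 0, 8.4], [0, 0, 8.4], [0, 0, 8.4], [0, 0, 8.3], [0, 0, 0], [0, 0, 0]], linear=[[-38.6, -26.8, 0], [-38.6, -26.8, 0], [-38.6, -26.8, 0], [-38.6, -26.8, 0], [-38.6, -26.8, 0], [-38.6, -26.8, 0], [-38.6, -26.8, 0], [-38.6, -26.8, 0], [-38.6, -26.8, 0], [-38.6, -26.8, 0], [0, 0, 10], [0, 0, 10], [0, 0, 10], [0, 0, 10], [0, 0, 10], [0, 0, 10], [0, 0, 0], [0, 0, 0]], jaw=[-1, -1, -1, -1, -1, -1, -1, -1, -1, -1, -1, -1, -1, -1, -1, -1, -1, -1])

```text
t: 1.95
tcp_pos: [441.7, 182.7, 193.4]
eef_rot: [-3.141, -0.0, 2.029]
ft_force: [-0.5, 0.5, -0.2]
width: 85.4
```

```bash
python3 - <<'E'
from h import *
s=state();print(s["tcp_pos"],np.degrees(s["eef_rot"]),s["joint_pos"],s["t"])
c=get_calibration("wrist");np.savez("w1.npz",K=c["camera_matrix"],R=c["R"],t=c["t"])
cv2.imwrite("pics/w1.png",read_camera("wrist")[:,:,::-1])
for X in([422.5,221.3,14],[451.4,162.3,16]):print(proj(c,X))
E
```

```text
[441.74021978 182.68999153 193.44569467] [-1.79982080e+02 -2.43465908e-03  1.16270131e+02] [ 3.15510152e-01  2.02123660e-01  1.79046090e+00 -2.75190706e-06
  1.14932373e+00 -1.42989002e-01] 1.95
[320.23234168 171.66346749]
[319.87150765 252.59488629]
```

View pics/w1.png

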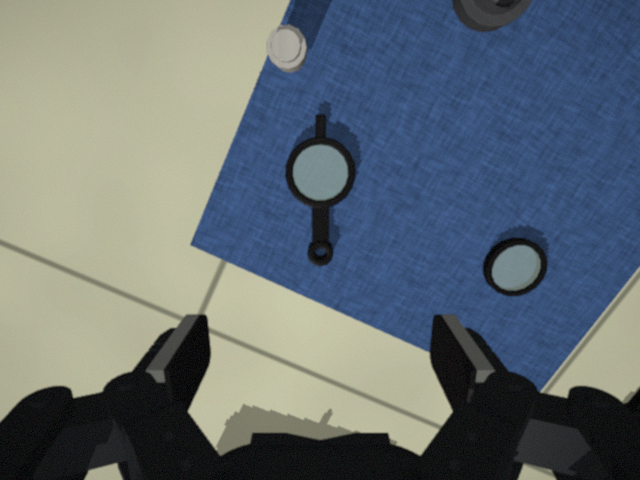

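The wrist view shows ring at (320,172), eye at (320,252) and lever at (320,125), within 1 px of where the top-view estimate projects. I'll measure it more precisely.

```bash
python3 - <<'E'
from h import *
im=cv2.imread("pics/w1.png");g=cv2.cvtColor(im,cv2.COLOR_BGR2GRAY)
d=np.load("w1.npz");c=dict(camera_matrix=d["K"],R=d["R"],t=d["t"])
crop=g[100:280,270:370]; m=(crop<40).astype(np.uint8)
n,l,st,ce=cv2.connectedComponentsWithStats(m)
for i in range(1,n):
    if st[i,4]>200: print(st[i],ce[i]+[270,100])
cs,h=cv2.findContours(m,cv2.RETR_CCOMP,cv2.CHAIN_APPROX_NONE)
for q,hh in zip(cs,h[0]):
    if cv2.contourArea(q)>15:
        mo=cv2.moments(q);print("hole" if hh[3]>=0 else "outer",mo["m10"]/mo["m00"]+270,mo["m01"]/mo["m00"]+100,cv2.contourArea(q))
# arm mid per row
for r in (210,218,226,234):
    x=np.where(m[r-100])[0]+270;print(r,x.min(),x.max())
for r in (118,126):
    x=np.where(m[r-100])[0]+270;print(r,x.min(),x.max())
for uv,z in(((320.,172),13),((320.,252.),16)):print(ray(c,uv,z))
E
```

```text
[  16   14   70  151 2494] [320.55372895 192.40336808]
outer 320.3125523713759 182.48533601474776 4972.5
hole 320.86764705882354 250.88970588235293 68.0
hole 320.07615317667535 171.85341290563224 2681.0
210 312 328
218 313 328
226 312 328
234 313 328
118 316 325
126 315 325
[422.50274813 220.88758754  13.        ]
[451.26559095 162.81020916  16.        ]
```

Request:
move_arm(rotation=[[0, 0, 0], [0, 0, 0], [0, 0, 0], [0, 0, 0], [0, 0, 0], [0, 0, 0], [0, 0, 0], [0, 0, 0], [0, 0, 0], [0, 0, 0], [0, 0, 0], [0, 0, 0]], linear=[[1.3, -0.3, 20], [0, 0, 30], [0, 0, 30], [0, 0, 30], [0, 0, 20], [0, 0, 15], [0, 0, 10], [0, 0, 6], [0, 0, 4], [0, 0, 0], [0, 0, 0], [0, 0, 0]], jaw=[0.3, 0.3, 0.3, 0.3, 0.3, 0.3, 0.3, 0.3, 0.3, 0.3, 0.3, 0.3], grip_force=40)

```text
t: 3.2
tcp_pos: [441.2, 183.8, 28.8]
eef_rot: [3.141, 0.0, 2.025]
ft_force: [-0.3, -0.3, -0.1]
width: 29.6
```

```bash
python3 - <<'E'
from h import *
s=state();print(s["tcp_pos"],np.degrees(s["eef_rot"]),s["ft_force"],s["width"],s["t"])
cv2.imwrite("pics/w2.png",read_camera("wrist")[:,:,::-1])
E
```

```text
[441.19563639 183.8180002   28.79824677] [1.79946607e+02 7.93929010e-03 1.16027716e+02] [-0.32957003 -0.3160093  -0.13838576] 29.633621638879326 3.2
```

View pics/w2.png

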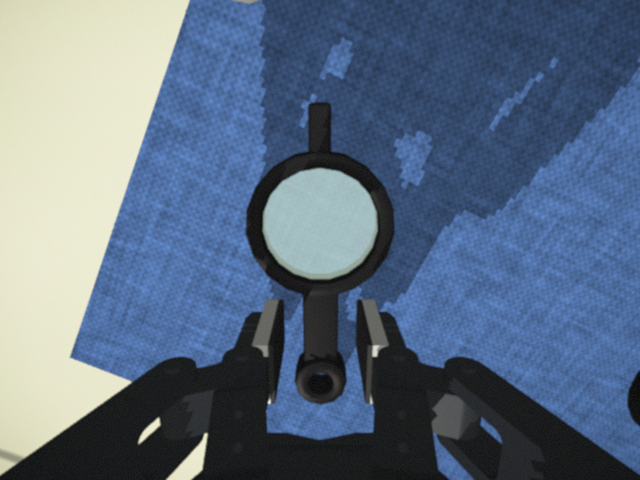

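The fingers straddle the arm evenly, with the arm at column 320, the ring centre at (320,222) and the eye at (320,382). I'll go down 2 mm more and close.

Request:
move_arm(rotation=[[0, 0, 0], [0, 0, 0], [0, 0, 0], [0, 0, 0], [0, 0, 0], [0, 0, 0], [0, 0, 0], [0, 0, 0]], linear=[[0, 0, 2.0], [0, 0, 0], [0, 0, 0], [0, 0, 0], [0, 0, 0], [0, 0, 0], [0, 0, 0], [0, 0, 0]], jaw=[0.3, 0.5, 1, 1, 1, 1, 1, 1], grip_force=50)

```text
t: 4.05
tcp_pos: [441.0, 183.8, 26.4]
eef_rot: [3.141, 0.0, 2.025]
ft_force: [-0.5, -0.2, 4.5]
width: 12.3
```

```bash
python3 - <<'E'
from h import *
for i in range(4):
    s=state();print(s["tcp_pos"],np.degrees(s["eef_rot"]),s["ft_force"],s["width"],s["t"])
E
```

```text
[441.0309766  183.75873803  26.4377929 ] [1.79981645e+02 3.34078767e-03 1.16018695e+02] [-0.47154202 -0.19228625  4.51936643] 12.326639057198733 4.05
[441.0309766  183.75873803  26.4377929 ] [1.79981645e+02 3.34078767e-03 1.16018695e+02] [-0.47154202 -0.19228625  4.51936643] 12.326639057198733 4.05
[441.0309766  183.75873803  26.4377929 ] [1.79981645e+02 3.34078767e-03 1.16018695e+02] [-0.47154202 -0.19228625  4.51936643] 12.326639057198733 4.05
[441.0309766  183.75873803  26.4377929 ] [1.79981645e+02 3.34078767e-03 1.16018695e+02] [-0.47154202 -0.19228625  4.51936643] 12.326639057198733 4.05
```

Request:
move_arm(rotation=[[0, 0, 0], [0, 0, 0], [0, 0, 0], [0, 0, 0], [0, 0, 0], [0, 0, 0], [0, 0, 0], [0, 0, 0]], linear=[[0, 0, -5], [0, 0, -15], [0, 0, -25], [0, 0, -30], [0, 0, -30], [0, 0, -20], [0, 0, 0], [0, 0, 0]], jaw=[1, 1, 1, 1, 1, 1, 1, 1])

```text
t: 4.85
tcp_pos: [440.6, 183.6, 150.8]
eef_rot: [-3.141, -0.0, 2.025]
ft_force: [-0.7, 0.3, -1.7]
width: 11.9
```

```bash
python3 - <<'E'
from h import *
s=state();print(s["tcp_pos"],np.degrees(s["eef_rot"]),s["ft_force"],s["moment"],s["width"],s["t"])
cv2.imwrite("pics/w3.png",read_camera("wrist")[:,:,::-1])
cv2.imwrite("pics/s3.png",read_camera("scene")[150:350,300:560,::-1])
E
```

```text
[440.64691631 183.64448164 150.83636182] [-1.79984672e+02 -2.96832090e-03  1.16018790e+02] [-0.73257658  0.25547705 -1.67827402] [-0.04282003 -0.03582553 -0.01791868] 11.926332804232153 4.85
```

View pics/w3.png

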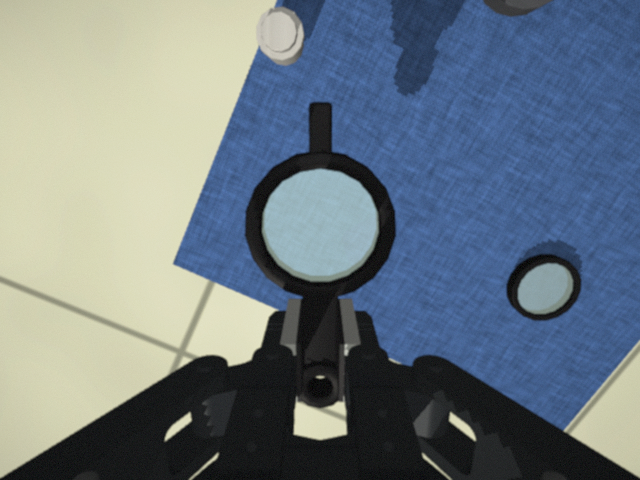

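View pics/s3.png

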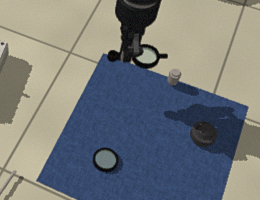

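Holder lifted and level. In the image the ring is at (320,223), the bore at (320,387) and the lever at (320,130), all aligned with the tool x axis. Now the eye position in the tool frame.

```bash
python3 - <<'E'
from h import *
im=cv2.imread("pics/w3.png");g=cv2.cvtColor(im,cv2.COLOR_BGR2GRAY)
p,R=tool();c=get_calibration("wrist")
m=((g>70)).astype(np.uint8)[150:300,240:400]
n,l,st,ce=cv2.connectedComponentsWithStats(m);
i=l[72,80];print("glass",ce[i]+[240,150],st[i])
e=g[370:402,304:338]; mm=(e>70).astype(np.uint8);n,l,st2,ce2=cv2.connectedComponentsWithStats(mm)
for k in range(1,n):print(ce2[k]+[304,370],st2[k])
gl=ce[i]+[240,150]
for zt in(24.2-11,24.2-8,24.2-6): print("ring",zt,R.T@(ray(c,gl,p[2]-zt)-p))
for uv in((320.,386.),):
  for zt in(24.2-14,24.2): print("eye",zt,R.T@(ray(c,uv,p[2]-zt)-p))
E
python3 - <<'E'
import cv2
cv2.imwrite("pics/c4.png",cv2.resize(cv2.imread("pics/w3.png")[340:420,270:370],None,fx=6,fy=6))
E
```

```text
glass [319.95266724 224.62267392] [   22    18   117   114 10479]
[320.  376.5] [12  5  9  4 32]
[336.5 401. ] [32 31  2  1  2]
ring 13.2 [42.75667975 -0.41509602 13.21290445]
ring 16.2 [41.99746001 -0.41322247 16.2126934 ]
ring 18.2 [41.49131351 -0.41197344 18.2125527 ]
eye 10.2 [-23.94273542  -0.31191833  10.19392238]
eye 24.2 [-34.74183295  -0.29187545  24.19087299]
```

View pics/c4.png

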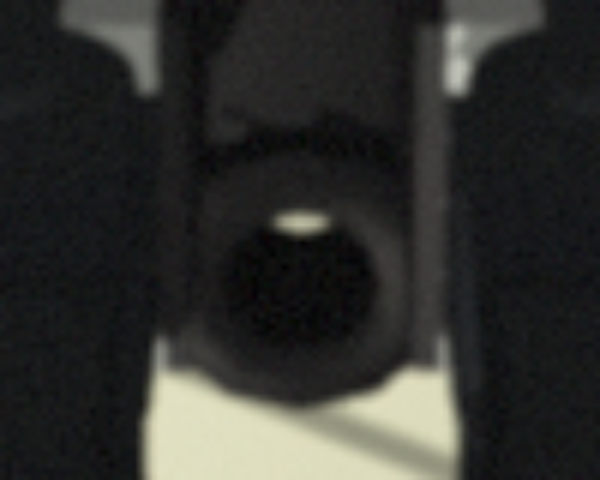

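Request:
move_arm(rotation=[[0, 0, -4], [0, 0, -8.5], [0, 0, -8.5], [0, 0, -8.5], [0, 0, -8.5], [0, 0, -8.5], [0, 0, -8.5], [0, 0, -8.5], [0, 0, -8.5], [0, 0, -8.5], [0, 0, -8.5], [0, 0, -8.5], [0, 0, -4.5]], linear=[[0, 0, 0], [0, 0, 0], [0, 0, 0], [0, 0, 0], [0, 0, 0], [0, 0, 0], [0, 0, 0], [0, 0, 0], [0, 0, 0], [0, 0, 0], [0, 0, 0], [0, 0, 0], [0, 0, 0]], jaw=[1, 1, 1, 1, 1, 1, 1, 1, 1, 1, 1, 1, 1])

```text
t: 6.25
tcp_pos: [440.5, 183.6, 150.0]
eef_rot: [3.141, -0.002, -2.472]
ft_force: [-0.2, 0.9, -1.8]
width: 12.4
```

Request:
move_arm(rotation=[[0, 0, 0], [0, 0, 0], [0, 0, 0], [0, 0, 0], [0, 0, 0], [0, 0, 0], [0, 0, 0], [0, 0, 0], [0, 0, 0], [0, 0, 0], [0, 0, 0], [0, 0, 0]], linear=[[2.5, -10, 0], [5, -20, 0], [7.5, -30, 0], [7.5, -30, 0], [7.5, -30, 0], [7.5, -30, 0], [5, -20, 0], [5, -20, 0], [2.5, -10, 0], [0, 0, 0], [0, 0, 0], [0, 0, 0]], jaw=[1, 1, 1, 1, 1, 1, 1, 1, 1, 1, 1, 1])

```text
t: 7.45
tcp_pos: [524.4, -3.9, 151.2]
eef_rot: [3.141, -0.0, -2.478]
ft_force: [-0.9, 0.2, -1.1]
width: 11.7
```

```bash
python3 - <<'E'
from h import *
s=state();print(s["tcp_pos"],np.degrees(s["eef_rot"]),s["joint_pos"],s["ft_force"],s["width"],s["t"])
c=get_calibration("wrist");p,R=tool();np.savez("w4.npz",K=c["camera_matrix"],R=c["R"],t=c["t"],p=p,Rt=R)
im=read_camera("wrist")[:,:,::-1];cv2.imwrite("pics/w4.png",im)
print(proj(c,[540.3,-83.2,85]),proj(c,[540.3,-83.2,55]))
E
```

```text
[524.38674751  -3.92598224 151.16737302] [ 1.79981154e+02 -1.12778746e-02 -1.41963374e+02] [-7.73840401e-02  3.53058924e-01  1.70394878e+00  1.24070506e-04
  1.08495223e+00 -2.31210265e+00] [-0.87598711  0.24254281 -1.0504313 ] 11.676311040478051 7.45
[174.93399157 212.06884868] [193.95023097 200.93881393]
```

View pics/w4.png

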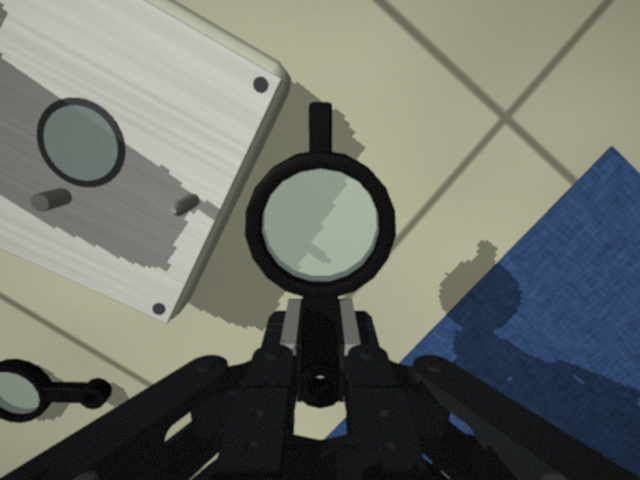

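```bash
python3 - <<'E'
import cv2
im=cv2.imread("pics/w4.png")
cv2.imwrite("pics/c5.png",cv2.resize(im[180:225,20:220],None,fx=4,fy=8,interpolation=cv2.INTER_CUBIC))
cv2.imwrite("pics/c5.png",cv2.resize(im[180:230,155:215],None,fx=10,fy=10,interpolation=cv2.INTER_CUBIC))
E
```

```text
(no output)
```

View pics/c5.png

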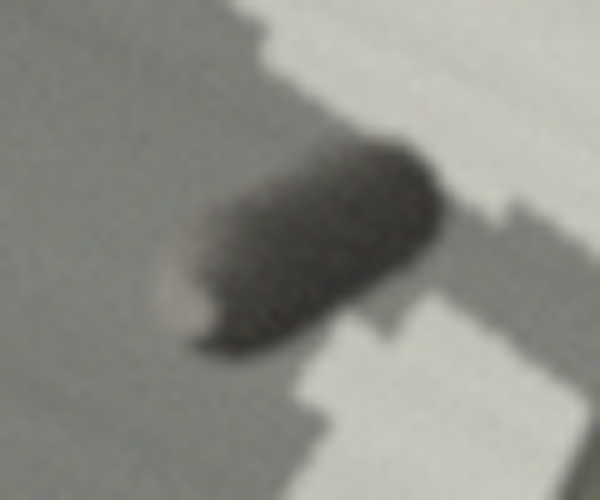

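The enlarged crop shows the pin tip at about (172.5,210) and its foot at about (192,200). I'll cast both at heights 85 and 55, and the window for comparison.

```bash
python3 - <<'E'
from h import *
d=np.load("w4.npz");c=dict(camera_matrix=d["K"],R=d["R"],t=d["t"]);p=d["p"];R=d["Rt"]
for n,uv,z in(("tip",(172.5,210),85),("foot",(192.,200.),55),("win",(81,142),55),("scr1",(261,85),55),("scr2",(159,309),55)):
    X=ray(c,uv,z);print(n,X.round(1),(R.T@(X-p)).round(1))
print(R.T@(np.array([540.3,-83.2,55])-p))
E
```

```text
tip [540.1 -84.7  85. ] [ 37.3 -73.4  66.2]
foot [540.5 -84.4  55. ] [ 36.8 -73.3  96.2]
win [ 550.9 -149.6   55. ] [  68.9 -131.1   96.1]
scr1 [466.3 -88.7  55. ] [ 98.  -31.   96.2]
scr2 [612.1 -63.5  55. ] [ -32.4 -101.    96.1]
[ 36.29340296 -72.27438692  96.15075156]
```

Request:
move_arm(rotation=[[0, 0, 0], [0, 0, 0], [0, 0, 0], [0, 0, 0], [0, 0, 0], [0, 0, 0], [0, 0, 0], [0, 0, 0], [0, 0, 0]], linear=[[10, -12, 0], [15, -18, 0], [15, -18, 0], [12, -14.8, 0], [9.2, -10, 0], [0, 0, 13], [0, 0, 15], [0, 0, 0], [0, 0, 0]], jaw=[1, 1, 1, 1, 1, 1, 1, 1, 1])

```text
t: 8.4
tcp_pos: [521.2, -99.1, 123.0]
eef_rot: [3.141, -0.0, -2.477]
ft_force: [-0.5, 0.2, -0.8]
width: 11.9
```

```bash
python3 - <<'E'
from h import *
s=state();print(s["tcp_pos"],np.degrees(s["eef_rot"]),s["joint_pos"],s["ft_force"],s["width"],s["t"])
p,R=tool();print("eye at",p+R@[-24.4,0,24.2])
w=read_camera("wrist")[:,:,::-1];cv2.imwrite("pics/w5.png",w)
sc=read_camera("scene")[:,:,::-1];cv2.imwrite("pics/s5.png",sc);t=read_camera("top")[:,:,::-1];cv2.imwrite("pics/t5.png",t)
f=lambda a:cv2.resize(a,(400,400),interpolation=cv2.INTER_CUBIC)
cv2.imwrite("pics/c6.png",np.hstack([f(sc[160:260,230:330]),f(t[180:260,330:410])]))
E
```

```text
[521.20841182 -99.13165675 122.98461503] [ 1.79957710e+02 -2.84187942e-02 -1.41946460e+02] [-2.57012208e-01  4.04316527e-01  1.70718758e+00  6.00276410e-05
  1.03097632e+00 -2.49199879e+00] [-0.52895074  0.21556566 -0.79527453] 11.858012804801493 8.4
eye at [540.40136432 -84.08489187  98.77252216]
```

View pics/w5.png

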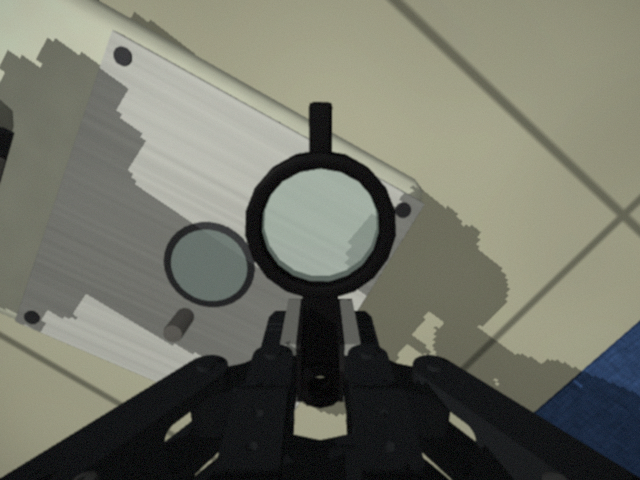

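View pics/c6.png

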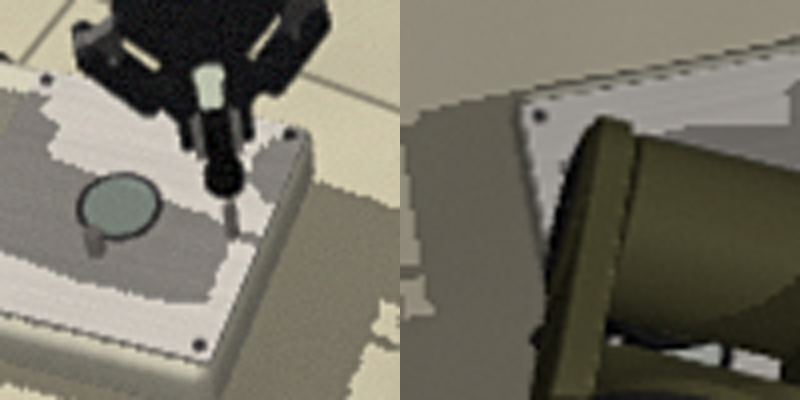

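```bash
python3 - <<'E'
from h import *
S=get_calibration("scene");f=lambda X:((proj(S,X)-[230,160]+.5)*4-.5).round(1)
x,y=540.4,-84.1
for z in(55,75,85,98.8,106,112.8):print(z,f([x,y,z]))
print("sens x+2",f([x+2,y,106])-f([x,y,106]),"y+2",f([x,y+2,106])-f([x,y,106]))
im=cv2.imread("pics/s5.png");
cv2.imwrite("pics/c7.png",cv2.resize(im[190:230,265:310],None,fx=14,fy=14,interpolation=cv2.INTER_CUBIC))
print([((proj(S,[x,y,z])-[265,190]+.5)*14-.5).round(0) for z in (55,79,98.8,112.8)])
E
```

```text
55 [231.8 233. ]
75 [228.6 210.8]
85 [226.9 199.4]
98.8 [224.6 183.3]
106 [223.4 174.8]
112.8 [222.3 166.7]
sens x+2 [-1.9  2.7] y+2 [3.4 1.3]
[array([322., 397.]), array([309., 303.]), array([297., 223.]), array([289., 165.])]
```

View pics/c7.png

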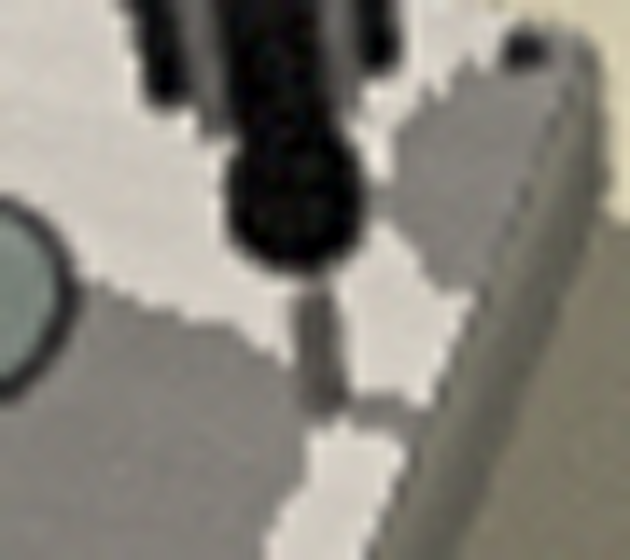

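The scene crop shows the boss centre at (294,200) directly above the pin (foot at (325,402), centre line at (317,303)), within about 1 mm. I'll shift slightly and go down with force checks.

Request:
move_arm(rotation=[[0, 0, 0], [0, 0, 0], [0, 0, 0], [0, 0, 0], [0, 0, 0], [0, 0, 0], [0, 0, 0], [0, 0, 0]], linear=[[-0.5, 0.2, 4], [0, 0, 5], [0, 0, 3], [0, 0, 2], [0, 0, 2], [0, 0, 2], [0, 0, 2], [0, 0, 0]], jaw=[1, 1, 1, 1, 1, 1, 1, 1])

```text
t: 9.35
tcp_pos: [521.5, -99.2, 103.1]
eef_rot: [3.141, -0.0, -2.478]
ft_force: [-0.1, -0.7, -0.6]
width: 12.4
```

```bash
python3 - <<'E'
from h import *
s=state();print(s["tcp_pos"],np.degrees(s["eef_rot"]),s["ft_force"],s["moment"],s["width"],s["t"])
p,R=tool();print("eye at",p+R@[-24.4,0,24.2])
sc=read_camera("scene")[:,:,::-1]
cv2.imwrite("pics/c8.png",cv2.resize(sc[190:230,265:310],None,fx=12,fy=12,interpolation=cv2.INTER_CUBIC))
E
```

```text
[521.51073004 -99.21902594 103.05675933] [ 1.79988492e+02 -1.17840493e-02 -1.41984355e+02] [-0.0989681  -0.71371927 -0.59238124] [-0.03296895 -0.02901083  0.01538236] 12.419747948228709 9.35
eye at [540.72717459 -84.19087258  78.85174197]
```

View pics/c8.png

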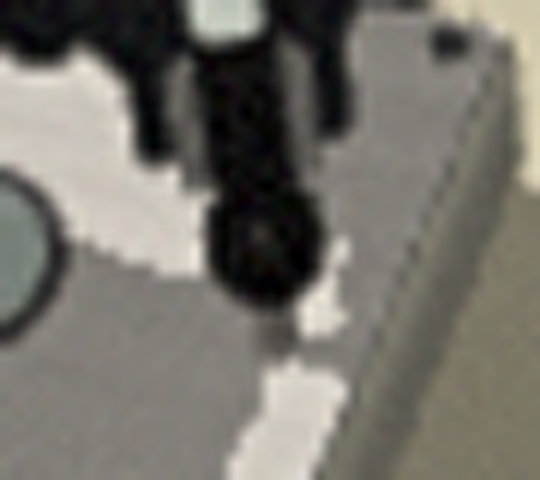

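The pin tip shows as a grey dot in the middle of the bore at (262,240), with no side force. I'll continue down.

Request:
move_arm(rotation=[[0, 0, 0], [0, 0, 0], [0, 0, 0], [0, 0, 0], [0, 0, 0], [0, 0, 0]], linear=[[0, 0, 2], [0, 0, 2], [0, 0, 2], [0, 0, 2], [0, 0, 2], [0, 0, 0]], jaw=[1, 1, 1, 1, 1, 1])

```text
t: 10.0
tcp_pos: [521.5, -99.2, 93.0]
eef_rot: [3.141, -0.0, -2.478]
ft_force: [-0.9, 0.1, -2.0]
width: 12.4
```

Request:
move_arm(rotation=[[0, 0, 0], [0, 0, 0], [0, 0, 0], [0, 0, 0], [0, 0, 0], [0, 0, 0], [0, 0, 0]], linear=[[0, 0, 2], [0, 0, 2], [0, 0, 2], [0, 0, 2], [0, 0, 2], [0, 0, 1], [0, 0, 0]], jaw=[1, 1, 1, 1, 1, 1, 1])

```text
t: 10.7
tcp_pos: [521.5, -99.2, 82.1]
eef_rot: [3.141, -0.0, -2.478]
ft_force: [-0.6, -0.2, -1.1]
width: 12.3
```

Request:
move_arm(rotation=[[0, 0, 0], [0, 0, 0], [0, 0, 0], [0, 0, 0]], linear=[[0, 0, 1], [0, 0, 1], [0, 0, 0], [0, 0, 0]], jaw=[1, 1, 1, 1])

```text
t: 11.1
tcp_pos: [521.6, -99.2, 80.3]
eef_rot: [3.142, -0.0, -2.478]
ft_force: [-0.6, 0.7, -1.8]
width: 12.2
```

Request:
move_arm(rotation=[[0, 0, 0], [0, 0, 0], [0, 0, 0]], linear=[[0, 0, 0.6], [0, 0, 0], [0, 0, 0]], jaw=[1, 1, 1])

```text
t: 11.4
tcp_pos: [521.6, -99.2, 79.7]
eef_rot: [3.142, -0.0, -2.478]
ft_force: [-0.5, -0.4, -0.8]
width: 12.5
```

Request:
move_arm(rotation=[[0, 0, 0], [0, 0, 0], [0, 0, 0]], linear=[[0, 0, 0.6], [0, 0, 0], [0, 0, 0]], jaw=[1, 1, 1])

```text
t: 11.7
tcp_pos: [521.8, -99.3, 79.4]
eef_rot: [-3.141, 0.0, -2.478]
ft_force: [-1.6, -0.4, 4.8]
width: 12.3
```

Request:
move_arm(rotation=[[0, 0, 0], [0, 0, 0], [0, 0, 0]], linear=[[0, 0, 0.5], [0, 0, 0], [0, 0, 0]], jaw=[1, 1, 1])

```text
t: 12.0
tcp_pos: [521.9, -99.3, 79.4]
eef_rot: [-3.141, 0.001, -2.478]
ft_force: [-2.4, 0.6, 11.3]
width: 12.2
```

Touchdown: about 11 N at z 79.4, so the underside is at 55. I'll ease off a little, release and check.

Request:
move_arm(rotation=[[0, 0, 0], [0, 0, 0], [0, 0, 0], [0, 0, 0], [0, 0, 0]], linear=[[0, 0, -0.5], [0, 0, 0], [0, 0, 0], [0, 0, 0], [0, 0, 0]], jaw=[1, 0.7, 0.5, 0.4, 0.4])

```text
t: 12.5
tcp_pos: [521.5, -99.2, 78.8]
eef_rot: [3.141, -0.0, -2.478]
ft_force: [-0.2, -0.4, 0.1]
width: 25.8
```

```bash
python3 - <<'E'
from h import *
s=state();print(s["tcp_pos"],np.degrees(s["eef_rot"]),s["ft_force"],s["width"],s["t"])
w=read_camera("wrist")[:,:,::-1];cv2.imwrite("pics/w6.png",w)
sc=read_camera("scene")[:,:,::-1]
cv2.imwrite("pics/c9.png",cv2.resize(sc[165:245,225:325],None,fx=6,fy=6,interpolation=cv2.INTER_CUBIC))
E
```

```text
[521.46505306 -99.17362984  78.84442619] [ 1.79978768e+02 -1.64683427e-02 -1.41979465e+02] [-0.16661921 -0.3697414   0.06237127] 25.82232001235735 12.5
```

View pics/w6.png

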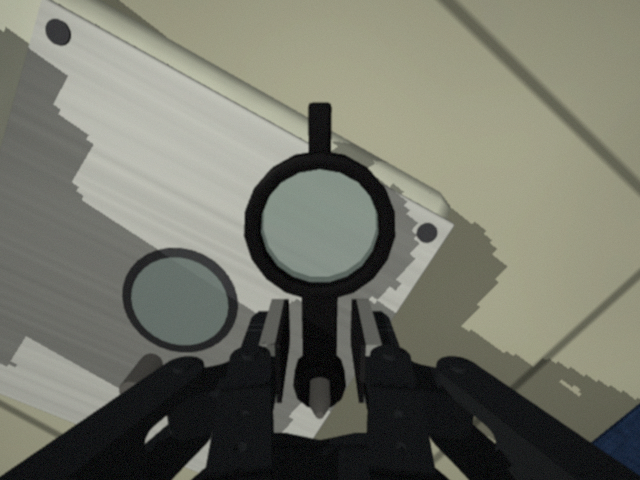

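View pics/c9.png

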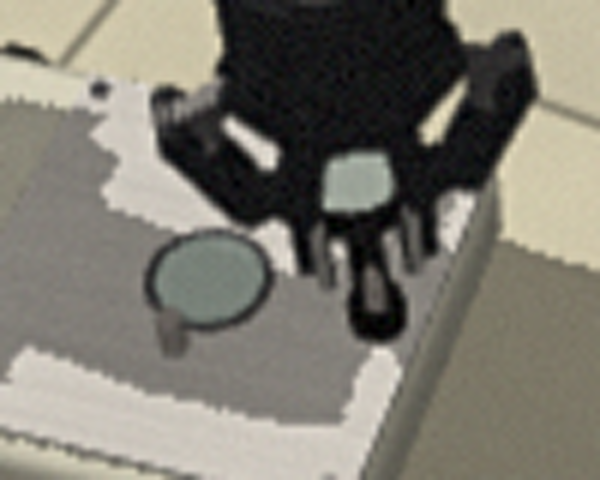

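The holder is seated, with the pin coming up through the eye at (320,395) in the wrist view. I'll lift clear, turn the wrist round (joint 6 is near its limit) and shut the fingers for pushing.

Request:
move_arm(rotation=[[0, 0, 0], [0, 0, 0], [0, 0, 0], [0, 0, 0], [0, 0, 0], [0, 0, 8], [0, 0, 8], [0, 0, 8], [0, 0, 8], [0, 0, 8], [0, 0, 8], [0, 0, 8], [0, 0, 8], [0, 0, 8], [0, 0, 8], [0, 0, 8], [0, 0, 8], [0, 0, 8], [0, 0, 8], [0, 0, 8]], linear=[[0, 0, -2], [0, 0, -8], [0, 0, -20], [0, 0, -20], [0, 0, -15], [0, 0, 0], [0, 0, 0], [0, 0, 0], [0, 0, 0], [0, 0, 0], [0, 0, 0], [0, 0, 0], [0, 0, 0], [0, 0, 0], [0, 0, 0], [0, 0, 0], [0, 0, 0], [0, 0, 0], [0, 0, 0], [0, 0, 0]], jaw=[0.4, 0.4, 0.4, 0.4, 0.4, 0.4, 1, 1, 1, 1, 1, 1, 1, 1, 1, 1, 1, 1, 1, 1])

```text
t: 14.6
tcp_pos: [521.7, -99.2, 144.8]
eef_rot: [3.141, 0.0, 1.705]
ft_force: [-0.5, 1.5, 0.1]
width: 0.2
```

Request:
move_arm(rotation=[[0, 0, 8], [0, 0, 8], [0, 0, 8], [0, 0, 8], [0, 0, 8], [0, 0, 8], [0, 0, 8], [0, 0, 8], [0, 0, 8], [0, 0, 8], [0, 0, 8], [0, 0, 8], [0, 0, 8], [0, 0, 8], [0, 0, 8], [0, 0, 8], [0, 0, 8], [0, 0, 8], [0, 0, 6], [0, 0, 0]], linear=[[0, 0, 0], [0, 0, 0], [0, 0, 0], [0, 0, 0], [0, 0, 0], [0, 0, 0], [0, 0, 0], [0, 0, 0], [0, 0, 0], [0, 0, 0], [0, 0, 0], [0, 0, 0], [0, 0, 0], [0, 0, 0], [0, 0, 0], [0, 0, 0], [0, 0, 0], [0, 0, 0], [0, 0, 0], [0, 0, 0]], jaw=[1, 1, 1, 1, 1, 1, 1, 1, 1, 1, 1, 1, 1, 1, 1, 1, 1, 1, 1, 1])

```text
t: 16.6
tcp_pos: [521.7, -99.2, 144.7]
eef_rot: [-3.141, -0.0, -0.909]
ft_force: [-0.1, -1.0, -0.1]
width: 0.3
```

```bash
python3 - <<'E'
from h import *
s=state();print(s["tcp_pos"],np.degrees(s["eef_rot"]),s["joint_pos"],s["ft_force"],s["width"],s["t"])
p,R=tool();print("to start",delta([457.1,-84.4,80]))
c=get_calibration("wrist");np.savez("w7.npz",K=c["camera_matrix"],R=c["R"],t=c["t"])
w=read_camera("wrist")[:,:,::-1];cv2.imwrite("pics/w7.png",w)
E
```

```text
[521.68032376 -99.22868954 144.71492579] [-1.79980293e+02 -2.77692066e-02 -5.20748322e+01] [-2.56932582e-01  3.74602232e-01  1.69092922e+00 -2.34693866e-05
  1.07546725e+00  2.22275209e+00] [-0.11605038 -0.9610235  -0.12765024] 0.3184568456554452 16.6
to start [-51.42155722  41.84993957  64.67562046]
```

View pics/w7.png

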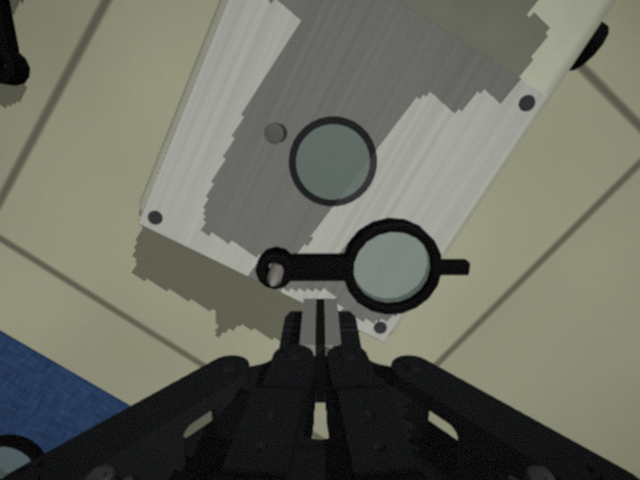

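Fingers are shut; the holder lies seated with its ring at (393,265) and the stop pin is at (275,132). I'll move to beside the ring and go down.

Request:
move_arm(rotation=[[0, 0, 0], [0, 0, 0], [0, 0, 0], [0, 0, 0], [0, 0, 0], [0, 0, 0], [0, 0, 0], [0, 0, 0], [0, 0, 0], [0, 0, 0]], linear=[[-15, 12, 0], [-18, 15, 0], [-18.4, 14.8, 0], [0, 0, 15], [0, 0, 20], [0, 0, 15], [0, 0, 9], [0, 0, 5], [0, 0, 0], [0, 0, 0]], jaw=[1, 1, 1, 1, 1, 1, 1, 1, 1, 1])

```text
t: 17.65
tcp_pos: [457.3, -84.5, 80.6]
eef_rot: [-3.141, -0.001, -0.907]
ft_force: [-0.3, 0.7, 0.2]
width: 0.0
```

```bash
python3 - <<'E'
from h import *
s=state();print(s["tcp_pos"],np.degrees(s["eef_rot"]),s["joint_pos"],s["ft_force"],s["width"],s["t"])
p,R=tool();print("pin in tool",delta([540.5,-84,55]))
w=read_camera("wrist")[:,:,::-1];cv2.imwrite("pics/w8.png",w)
E
```

```text
[457.3178122  -84.53785224  80.62629188] [-1.79973806e+02 -3.43545951e-02 -5.19464509e+01] [-2.61574643e-01  3.47718535e-01  1.91368012e+00  6.22738534e-06
  8.79440012e-01  2.21585418e+00] [-0.28613859  0.72135002  0.190635  ] 0.03069074538179629 17.65
pin in tool [ 50.83440984 -65.82036118  25.68687052]
```

View pics/w8.png

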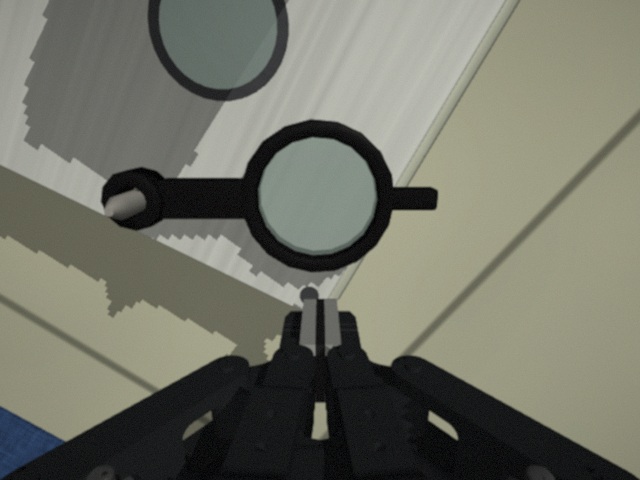

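Request:
move_arm(rotation=[[0, 0, 0], [0, 0, 0], [0, 0, 0], [0, 0, 0], [0, 0, 0], [0, 0, 0], [0, 0, 0], [0, 0, 0]], linear=[[2.5, 0, 0], [2.5, 0, 0], [2.5, 0, 0], [1.5, 0, 0], [1, 0, 0], [1, 0, 0], [1, 0, 0], [1, 0, 0]], jaw=[1, 1, 1, 1, 1, 1, 1, 1])

```text
t: 18.5
tcp_pos: [465.0, -94.7, 80.1]
eef_rot: [3.142, 0.0, -0.907]
ft_force: [0.3, -0.9, -0.0]
width: 0.4
```

```bash
python3 - <<'E'
from h import *
s=state();p,R=tool();print(s["tcp_pos"],R.T@s["ft_force"],delta([540.5,-84,55]))
w=read_camera("wrist")[:,:,::-1];cv2.imwrite("pics/w9.png",w[0:400])
E
```

```text
[465.03085283 -94.72708121  80.07554645] [8.60234565e-01 2.93131603e-01 2.24423494e-04] [ 38.03538691 -66.06145223  25.07268133]
```

View pics/w9.png

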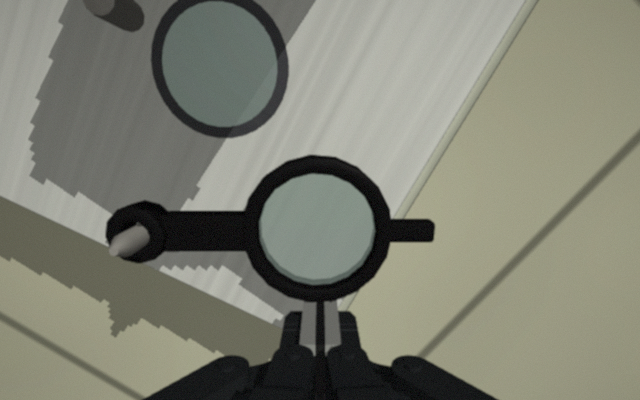

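Ring and fingers are just touching: ring lower edge at row 302, pad tips at row 300. Starting the arc.

Request:
move_arm(rotation=[[0, 0, -1.5], [0, 0, -1.5], [0, 0, -1.5], [0, 0, -1.5], [0, 0, -1.5], [0, 0, -1.5], [0, 0, -1.5], [0, 0, -1.5], [0, 0, -1.5], [0, 0, -1.5], [0, 0, -1.5], [0, 0, -1.5], [0, 0, -1.5], [0, 0, -1.5], [0, 0, -1.5], [0, 0, -1.5]], linear=[[1.74, 1, 0], [1.74, 1, 0], [1.74, 1, 0], [1.74, 1, 0], [1.74, 1, 0], [1.74, 1, 0], [1.74, 1, 0], [1.74, 1, 0], [1.74, 1, 0], [1.74, 1, 0], [1.74, 1, 0], [1.74, 1, 0], [1.74, 1, 0], [1.74, 1, 0], [1.74, 1, 0], [1.74, 1, 0]], jaw=[1, 1, 1, 1, 1, 1, 1, 1, 1, 1, 1, 1, 1, 1, 1, 1])

```text
t: 20.15
tcp_pos: [475.6, -124.9, 80.1]
eef_rot: [3.142, 0.0, -0.486]
ft_force: [-0.1, 0.2, -0.1]
width: 0.1
```

```bash
python3 - <<'E'
from h import *
s=state();p,R=tool();print(s["tcp_pos"],np.degrees(s["eef_rot"]),R.T@s["ft_force"],delta([540.5,-84,55]))
w=read_camera("wrist")[:,:,::-1];cv2.imwrite("pics/w10.png",w[0:400])
E
```

```text
[ 475.64666585 -124.93938531   80.06173041] [ 1.79998356e+02  3.96215943e-03 -2.78595480e+01] [-0.18961781 -0.1790121   0.10286805] [ 38.20708214 -66.50139194  25.05718051]
```

View pics/w10.png

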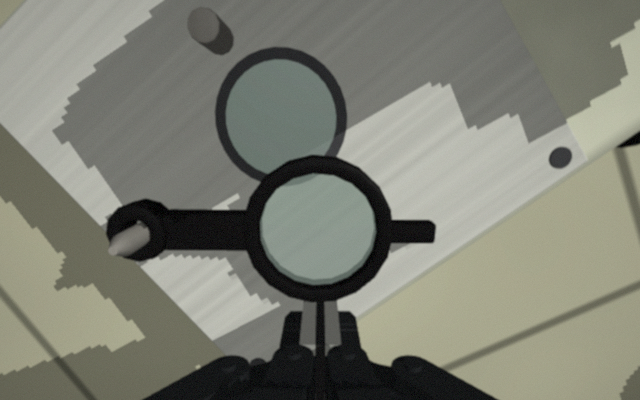

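The ring stays against the fingers and is swinging with the tool. Continuing.

Request:
move_arm(rotation=[[0, 0, -1.5], [0, 0, -1.5], [0, 0, -1.5], [0, 0, -1.5], [0, 0, -1.5], [0, 0, -1.5], [0, 0, -1.5], [0, 0, -1.5], [0, 0, -1.5], [0, 0, -1.5], [0, 0, -1.5], [0, 0, -1.5], [0, 0, -1.5], [0, 0, -1.5], [0, 0, -1.5], [0, 0, -1.5], [0, 0, -1.5], [0, 0, -1.0], [0, 0, -1.0], [0, 0, -0.5]], linear=[[1.74, 1, 0], [1.74, 1, 0], [1.74, 1, 0], [1.74, 1, 0], [1.74, 1, 0], [1.74, 1, 0], [1.74, 1, 0], [1.74, 1, 0], [1.74, 1, 0], [1.74, 1, 0], [1.74, 1, 0], [1.74, 1, 0], [1.74, 1, 0], [1.74, 1, 0], [1.74, 1, 0], [1.74, 1, 0], [1.74, 1, 0], [1.16, 0.67, 0], [1.16, 0.67, 0], [0.58, 0.33, 0]], jaw=[1, 1, 1, 1, 1, 1, 1, 1, 1, 1, 1, 1, 1, 1, 1, 1, 1, 1, 1, 1])

```text
t: 22.2
tcp_pos: [502.1, -150.9, 80.1]
eef_rot: [-3.142, -0.0, 0.001]
ft_force: [-0.2, -0.3, -0.2]
width: -0.1
```

```bash
python3 - <<'E'
from h import *
s=state();p,R=tool();print(s["tcp_pos"],np.degrees(s["eef_rot"]),R.T@s["ft_force"],delta([540.5,-84,55]),s["joint_pos"])
w=read_camera("wrist")[:,:,::-1];cv2.imwrite("pics/w11.png",w[0:400])
E
```

```text
[ 502.08803932 -150.88199299   80.07182407] [-1.79999430e+02 -8.35698300e-04  7.50702213e-02] [-0.22495221  0.34564294  0.20417898] [ 38.49919229 -66.83135775  25.073051  ] [-3.61798254e-01  4.57640743e-01  1.74965213e+00  1.80154958e-05
  9.34289680e-01  1.20767714e+00]
```

View pics/w11.png

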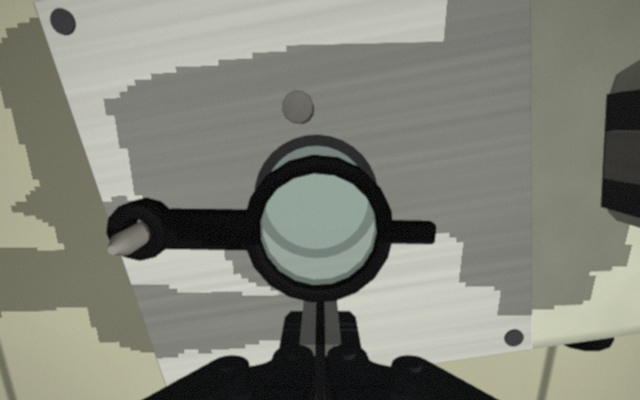

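The ring is now overlapping the window and about 10° short of the stop pin (298,107). Slower from here.

Request:
move_arm(rotation=[[0, 0, -0.8], [0, 0, -0.8], [0, 0, -0.8], [0, 0, -0.8], [0, 0, -0.8], [0, 0, -0.8], [0, 0, -0.4], [0, 0, -0.4], [0, 0, -0.4], [0, 0, 0]], linear=[[0.93, 0.54, 0], [0.93, 0.54, 0], [0.93, 0.54, 0], [0.93, 0.54, 0], [0.93, 0.54, 0], [0.93, 0.54, 0], [0.47, 0.27, 0], [0.47, 0.27, 0], [0.47, 0.27, 0], [0, 0, 0]], jaw=[1, 1, 1, 1, 1, 1, 1, 1, 1, 1])

```text
t: 23.25
tcp_pos: [509.2, -154.6, 80.1]
eef_rot: [3.142, -0.0, 0.105]
ft_force: [-0.1, 0.5, -0.5]
width: -0.0
```

```bash
python3 - <<'E'
from h import *
s=state();p,R=tool();print(s["tcp_pos"],np.degrees(s["eef_rot"]),R.T@s["ft_force"],delta([540.5,-84,55]))
w=read_camera("wrist")[:,:,::-1];cv2.imwrite("pics/w12.png",w[0:400])
E
```

```text
[ 509.21222246 -154.57015599   80.09210323] [ 1.79998904e+02 -2.17559833e-03  6.03533377e+00] [-0.00980344 -0.55212717  0.51740207] [ 38.53327434 -66.88983082  25.09228736]
```

View pics/w12.png

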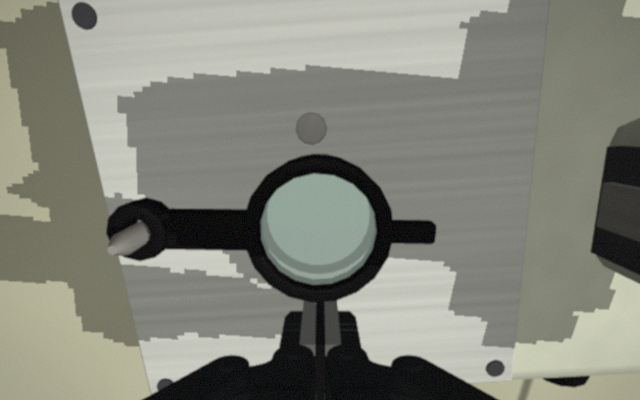

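Gap left is about 4 mm. Continuing in small steps.

Request:
move_arm(rotation=[[0, 0, -0.4], [0, 0, -0.4], [0, 0, -0.4], [0, 0, -0.4], [0, 0, -0.4], [0, 0, -0.4], [0, 0, -0.4], [0, 0, 0]], linear=[[0.46, 0.27, 0], [0.46, 0.27, 0], [0.46, 0.27, 0], [0.46, 0.27, 0], [0.46, 0.27, 0], [0.46, 0.27, 0], [0.46, 0.27, 0], [0, 0, 0]], jaw=[1, 1, 1, 1, 1, 1, 1, 1])

```text
t: 24.1
tcp_pos: [512.7, -156.0, 80.1]
eef_rot: [3.142, -0.0, 0.154]
ft_force: [0.5, -0.1, 0.1]
width: -0.2
```

Request:
move_arm(rotation=[[0, 0, -0.2], [0, 0, -0.2], [0, 0, 0]], linear=[[0.2, 0.1, 0], [0.2, 0.1, 0], [0, 0, 0]], jaw=[1, 1, 1])

```text
t: 24.4
tcp_pos: [513.0, -156.2, 80.1]
eef_rot: [3.142, -0.0, 0.161]
ft_force: [-0.1, -0.4, 0.1]
width: -0.3
```

Request:
move_arm(rotation=[[0, 0, -0.2], [0, 0, -0.2], [0, 0, 0]], linear=[[0.2, 0.1, 0], [0.2, 0.1, 0], [0, 0, 0]], jaw=[1, 1, 1])

```text
t: 24.7
tcp_pos: [513.5, -156.3, 80.1]
eef_rot: [3.142, -0.0, 0.168]
ft_force: [0.4, -0.8, -0.0]
width: -0.1
```

Request:
move_arm(rotation=[[0, 0, 0], [0, 0, 0], [0, 0, 0]], linear=[[0.2, 0, 0], [0.2, 0, 0], [0, 0, 0]], jaw=[1, 1, 1])

```text
t: 25.0
tcp_pos: [513.8, -156.2, 80.1]
eef_rot: [3.142, 0.0, 0.168]
ft_force: [-0.5, 0.7, 0.5]
width: -0.1
```

Request:
move_arm(rotation=[[0, 0, 0], [0, 0, 0], [0, 0, 0]], linear=[[0.2, 0, 0], [0.2, 0, 0], [0, 0, 0]], jaw=[1, 1, 1])

```text
t: 25.3
tcp_pos: [514.0, -156.2, 80.0]
eef_rot: [-3.141, 0.001, 0.168]
ft_force: [-4.2, -1.5, 2.4]
width: -0.3
```

```bash
python3 - <<'E'
from h import *
s=state();p,R=tool();print(s["tcp_pos"],np.degrees(s["eef_rot"]),R.T@s["ft_force"],delta([540.5,-84,55]))
w=read_camera("wrist")[:,:,::-1];cv2.imwrite("pics/w13.png",cv2.resize(w[100:340,200:460],None,fx=2.4,fy=2.4))
E
```

```text
[ 513.98171285 -156.20090313   80.02156841] [-1.79991371e+02  4.27485218e-02  9.61729655e+00] [-4.38264928  0.73814247 -2.44571969] [ 38.2265923  -66.75208691  25.00310753]
```

View pics/w13.png

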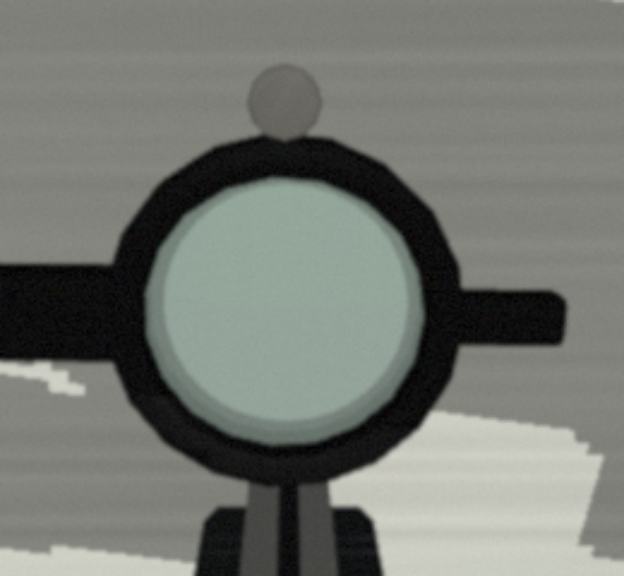

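The ring touches the stop pin, window centred under the glass, push 4.4 N. I'll raise it to about 11 N, since friction takes 1 to 2 N off.

Request:
move_arm(rotation=[[0, 0, 0], [0, 0, 0]], linear=[[0.2, 0, 0], [0, 0, 0]], jaw=[1, 1])

```text
t: 25.55
tcp_pos: [514.1, -156.2, 80.0]
eef_rot: [-3.141, 0.001, 0.168]
ft_force: [-7.1, -2.3, 2.2]
width: -0.2
```

Request:
move_arm(rotation=[[0, 0, 0], [0, 0, 0]], linear=[[0.1, 0, 0], [0, 0, 0]], jaw=[1, 1])

```text
t: 25.75
tcp_pos: [514.1, -156.2, 80.0]
eef_rot: [-3.141, 0.001, 0.168]
ft_force: [-5.9, -2.5, 3.0]
width: 0.4
```

Request:
move_arm(rotation=[[0, 0, 0], [0, 0, 0]], linear=[[0.2, 0, 0], [0, 0, 0]], jaw=[1, 1])

```text
t: 25.95
tcp_pos: [514.2, -156.2, 80.0]
eef_rot: [-3.141, 0.002, 0.168]
ft_force: [-8.5, -2.0, 3.6]
width: -0.0
```

Request:
move_arm(rotation=[[0, 0, 0], [0, 0, 0], [0, 0, 0]], linear=[[0.1, 0, 0], [0, 0, 0], [0, 0, 0]], jaw=[1, 1, 1])

```text
t: 26.25
tcp_pos: [514.2, -156.2, 80.0]
eef_rot: [-3.141, 0.002, 0.168]
ft_force: [-8.9, -2.3, 4.1]
width: -0.2
```

Request:
move_arm(rotation=[[0, 0, 0]], linear=[[0, 0, 0]], jaw=[1])

```text
t: 26.35
tcp_pos: [514.2, -156.2, 80.0]
eef_rot: [-3.141, 0.002, 0.168]
ft_force: [-9.3, -2.3, 3.8]
width: 0.1
```

Request:
move_arm(rotation=[[0, 0, 0]], linear=[[0, 0, 0]], jaw=[1])

```text
t: 26.45
tcp_pos: [514.2, -156.2, 80.0]
eef_rot: [-3.141, 0.002, 0.168]
ft_force: [-9.1, -2.0, 3.6]
width: 0.0
```

Request:
move_arm(rotation=[[0, 0, 0], [0, 0, 0], [0, 0, 0], [0, 0, 0], [0, 0, 0]], linear=[[0.1, 0, 0], [0, 0, 0], [0, 0, 0], [0, 0, 0], [0, 0, 0]], jaw=[1, 1, 1, 1, 1])

```text
t: 26.95
tcp_pos: [514.2, -156.2, 80.0]
eef_rot: [-3.141, 0.002, 0.168]
ft_force: [-9.7, -3.6, 5.3]
width: -0.2
```

```bash
python3 - <<'E'
from h import *
for i in range(4):
    w=read_camera("wrist")[:,:,::-1]
    s=state();p,R=tool();print((R.T@s["ft_force"]).round(1),s["dq"].round(4).max(),s["tcp_pos"].round(2),s["t"])
sc=read_camera("scene")[:,:,::-1];t=read_camera("top")[:,:,::-1]
cv2.imwrite("pics/w14.png",cv2.resize(w[80:360,60:480],None,fx=1.6,fy=1.6))
cv2.imwrite("pics/s14.png",sc)
c=get_calibration("wrist")
cv2.imwrite("pics/t14.png",t)
E
```

```text
[-9.   1.5 -4.6] 0.0013 [ 514.19 -156.18   79.97] 27.0
[-9.3  0.9 -4.7] 0.0015 [ 514.19 -156.2    79.96] 27.05
[-9.8  0.8 -5.4] 0.002 [ 514.19 -156.2    79.96] 27.1
[-8.7  0.5 -3.9] 0.0009 [ 514.21 -156.2    79.98] 27.15
```

View pics/w14.png

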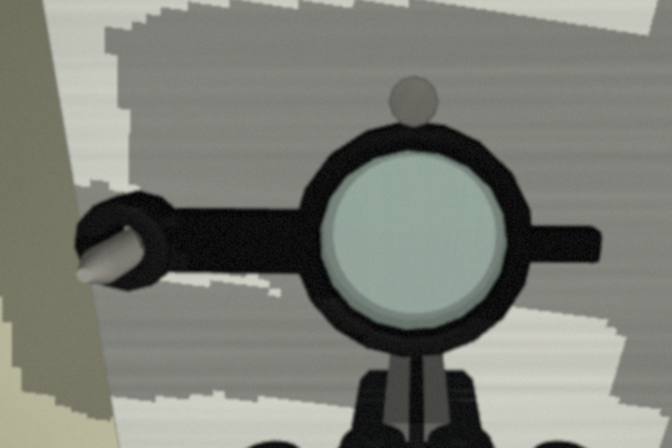

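View pics/s14.png

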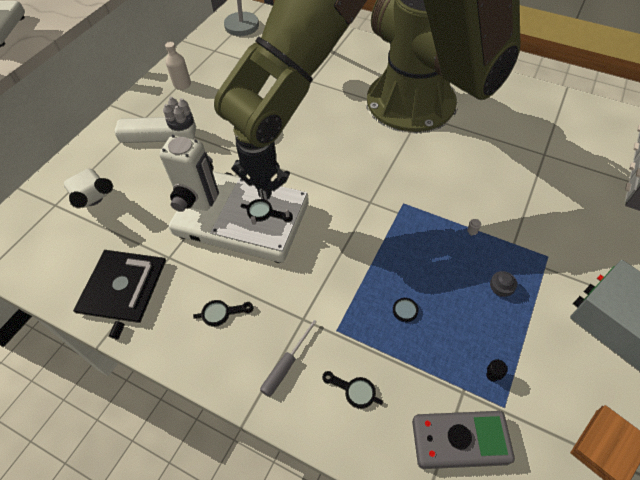

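Steady push of about 9.2 N. A small addition brings it closer to 10.

Request:
move_arm(rotation=[[0, 0, 0], [0, 0, 0], [0, 0, 0], [0, 0, 0], [0, 0, 0], [0, 0, 0]], linear=[[0.15, 0, 0], [0, 0, 0], [0, 0, 0], [0, 0, 0], [0, 0, 0], [0, 0, 0]], jaw=[1, 1, 1, 1, 1, 1])

```text
t: 27.85
tcp_pos: [514.2, -156.2, 80.0]
eef_rot: [-3.141, 0.002, 0.168]
ft_force: [-9.8, -2.6, 6.0]
width: -0.2
```

```bash
python3 - <<'E'
from h import *
F=[]
for i in range(6):
    w=read_camera("wrist");s=state();p,R=tool();F.append(R.T@s["ft_force"])
F=np.array(F);print(F.mean(0),F.std(0),s["t"],"grasp-pin",np.hypot(*(p[:2]-[540.5,-84])))
E
```

```text
[-10.42742302   1.23668685  -5.16339045] [0.2719339  0.24543    0.33169018] 28.15 grasp-pin 76.81421469655417
```

Push 10.4 N, steady. I'm handing in while still pressing.

```bash
python3 -c "
from workcell import *
print(hand_in())"
```

```text
the job is handed in; nothing more can be done
None
```

The holder is on the pivot pin, swung against the stop pin, and the arm was still pressing it there when I handed in at about 28 s of the 64 s. The hand-in reports no verdict.

**What I did:** I took the holder nearest the robot base, the one on the blue mat, by its arm. I lowered its eye over the pivot pin until it touched the deck at about 11 N with the underside at about 55 mm. Then I let go, turned the wrist round, and swung the ring about 62° onto the stop pin with the shut fingers.

**Last checks:**
- **Push:** it averaged 10.4 N towards the stop, steady to about 0.3 N. Rubbing should leave roughly 8 to 9 N on the stop pin; I could not measure that force directly.
- **Position:** the TCP is 77 mm from the pivot pin (the grasp point lies just below it). The last wrist picture shows the pin through the eye and the ring touching the stop pin with the window centred under it.
- **Other parts:** those visible in the last scene view are unmoved. The screw dish is hidden behind the arm there, but nothing came near it.

**Disagreements:**
- The cameras differed by about 1 mm on where the pivot pin is. I aimed between them, and the eye went on without any side force.
- While pressing, the fingers also bear down with about 5 N, probably from friction at the ring. I left that as it was.

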